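Turn over the stock-index leaf

ROBOT

A 6-joint arm with a two-finger parallel gripper is mounted at the origin on the work surface. World frame = base frame: x ahead of the robot, y to its left, z up, the work surface at z = 0. Lengths are in mm, angles in rad, forces in N, time in s.
With the tool pointing down it reaches from about 275 to 1000 mm from the base axis. Payload 8.4 kg.
Tool frame: the origin (TCP) lies on the centre line of the jaws, within the pads' length; the fingertips stand 25 mm ahead of it and the grasp point (between the pads) lies 6 mm ahead of it; z points along the fingers, x is the direction in which the jaws open and shut, and the axes are right-handed (so a half turn about z gives the same grasp; the last joint's range is limited). The gripper opens to 85 mm and grips with 20 to 120 N. Pads are 22 mm wide; open, the fingers measure 114 mm over their backs; the gripper's body (76 mm by 85 mm) begins 54 mm behind the grasp point. The pads swing forward as they close: fully open they stand 13 mm farther back than shut.
Start: joints at [-1.196, 0.353, 1.633, -0, 1.155, -0.002], TCP at [229.966, -581.157, 256.281] pointing down, gripper open.
Joint ranges: [-2.63, 2.63], [-0.92, 2.1], [0.06, 2.66], [-1.3, 4.44], [0, 2.69], [-3.02, 3.02]. Speed limits (rad/s): [2.22, 2.22, 2.79, 3.14, 3.14, 3.14].

INTERFACE

Orientations are given as [roll, pitch, yaw] about the fixed x, y, z axes, in that order (R = Rz(yaw) Ry(pitch) Rx(roll)).
In Python, from rig import r gives the robot as it stands. The module is installed in compiled form; this text tells all that it offers.
- The arm moves only by the tool jog_arm, never from a script. Its argument "deltas" is a list of rows, each an object with "gripper": the gripper command: -1 is fully open, 1 is shut, values between are in proportion; "translation": the shift along the world's x, y, z in units of 10 cm (1.0 is 10 cm), a list of three; "dr": the turn, a rotation vector about the world's x, y, z in units of pi/2 rad (1.0 is pi/2 rad), a list of three. In form: [{"gripper": gripper, "translation": [x, y, z], "dr": [wx, wy, wz]}, ...]. A call has 1 to 12 rows; each row shifts and turns the commanded pose from where the row before left it; what a row does not reach is not made up. A row lasts 1/12 s, in which the tool goes at most 41.7 mm and 7.16 degrees, less where a joint would pass 70% of its speed; a pose out of reach is approached as far as the arm can. A call with a number of a shift or a turn outside -1 to 1 is refused whole. A call with a gripper value outside its range is refused whole. The fingers move at their own pace and stop on an object; "squeeze" is the grip in N (left out, the last holds). Time passes only in rows, so rows that do not move let the fingers close. It gives the time, the measured TCP pose, the force and the opening at its end, in the units of the state.
- r.sense(): the state, without advancing time (a new reading comes with each control period).
- r.grab_frame(name): name is "scene" or "side" or "wrist"; returns the picture (384x512x3 uint8, blue, green, red); there is no depth.
- r.calibration(name): a dict with "mtx" (3x3 intrinsics, pixels), "k1" (the pictures are not rectified: a ray, as slopes to the right and down, at radius r is drawn at 1 + k1 r^2 times it, then the intrinsics apply), "world_from_camera" (4x4, takes a point from camera to world coordinates). Camera axes: x right, y down, z forward; pixel columns grow to the right and rows downward; lengths in mm; the calibration is good to about 2 mm. A picture is of the moment at which its call begins: read the wrist's pose just before it. calibration takes no time and is no camera call; for the wrist camera it gives the pose at the moment of the call.
- r.sign_off(): hands the job in, once; it reports no verdict.
The state is a dict: "clock": time; "qpos": joint angles; "qvel": joint speeds; "joint_efforts": joint torques, N m; "eef_pos": TCP position; "tcp_rot": TCP orientation; "contact_force": force on the tool from outside, world axes, zero at the start; "wrist_torque": the same for the moment, N m; "opening": opening from 0.0 (shut) to 1.0 (fully open).
Only numpy, scipy, OpenCV 4.12 (cv2) and the standard library are available. Lean on these libraries where they do the work, as an engineer would, in place of code of your own. Each camera call takes 0.05 s, during which the arm holds its last target. There are 200 camera calls.

TASK

A small open stock box stands where the metal leaf of the bench's flip index has to land. With your fingertips only, gently push the box along the bench to the left, out of the leaf's way (do not lift, carry or tip it), then swing the half-raised leaf right over its spine and press it fully flat on the left side. Do not bring the leaf down on the box, let the leaf go over slowly, leave everything else alone, and finish with your hand clear.

Things in the scene. Friction and masses are not known exactly. Their poses are not given: they have to be found in the camera images.
- index_rail: fixed steel spine rail, 240 x 22 mm, 6 mm tall, with a 20 mm tall hinge block at each end. Origin: centre of its underside, on the bench; x along the spine (away from the robot), y left, z up. The hinge axis runs along its x, 14 mm above the origin. On its right a fixed grey backing panel, 6 mm thick, reaches 165 mm from the spine; its left is bare bench, where the leaf must land
- leaf (a joint): leaf angle (rad): 0 flat on the right (-y) side, pi/2 upright, pi flat on the left, at its stop. Rigid aluminium panel with white cards, 190 mm along the spine, reaching 160 mm from the hinge axis, 6 mm thick (axis in mid-thickness), about 0.2 kg. Stiff hinge (about 0.3 N m of friction): it stays at any angle where it is left. Flat on the left, its upper face is 17 mm above the bench
- leaf_edge (a point): middle of the leaf's free edge, at mid-thickness. On the landing face (the one facing up at first) two rubber feet, 12 mm across and 10 mm tall, stand near the free corners, 83 mm either side of the middle, 148 mm from the hinge axis
- stock_box: loose open white stock box with bolts in it, 90 mm (its x) by 60 mm (its y), 55 mm tall, about 0.25 kg, standing on the bare bench to the left of the spine, within the leaf's landing area. Origin at the centre of its underside; z up. The bench is free for at least 280 mm to the left of the spine
- jar: bystander: closed round jar, 56 mm across, 70 mm tall, beyond the far end of the rail; origin at the centre of its underside
- tape: bystander: empty cardboard tape core lying flat, 80 mm across, 24 mm tall, to the right of the index; origin at the centre of its underside
- carton: bystander: closed brown carton 70 x 50 x 50 mm, to the right of the index; origin at the centre of its underside
- bearing: bystander: steel disc (bearing) 44 mm across, 16 mm tall, beyond the far end of the rail; origin at the centre of its underside
- mug: bystander: white mug 76 mm across, 85 mm tall, far to the left; origin at the centre of its underside
- screwdriver: bystander: screwdriver lying on the bench, far to the left, near the robot; origin on its axis line
Mind the look-alikes: they are no part of the job. Leave any purple look-alike of the stock_box alone.

How it is judged (in metres and radians):
On the way, in this order (a step that is already met when the one before it is completed fails the run):
1. the stock box has been pushed to the left, clear of the landing side (y of stock_box in the frame of index_rail above 0.18 m), for 0.1 s.
2. the leaf is swung up past upright (value of joint leaf above 1.75 rad), for 0.05 s.
3. the leaf lies flat on the left side (value of joint leaf above 3.08 rad), for 0.1 s.
At the end, for the whole second after the job is handed in: The leaf is at rest flat on the left side (within 0.06 rad of its stop); the stock box stands upright on the bench at rest, to the left of the flat leaf, its centre at least 180 mm left of the spine and not pressing on the leaf (value of joint leaf above 3.08 rad and velocity of joint leaf between -0.05 and 0.05 rad/s and angle between stock_box's own z axis and vertical below 0.08 rad and height (world z) of stock_box between -0.008 and 0.008 m and linear speed of stock_box below 0.02 m/s and y of stock_box in the frame of index_rail above 0.18 m and contact force between stock_box and leaf below 0.3 N); the robot touches nothing.
It fails at once if the stock box is lifted (more than 12 mm) or tipped (more than 0.3 rad) (height (world z) of stock_box above 0.012 m or angle between stock_box's own z axis and vertical above 0.3 rad).
It fails at once if the stock box is squeezed or shoved hard (more than 25 N) (contact force between the fingers and stock_box above 25 N).
It fails at once if the leaf is brought down on the stock box (more than 4 N) (contact force between stock_box and leaf above 4 N).
It fails at once if the leaf is flung over (faster than 3 rad/s) (velocity of joint leaf above 3 rad/s).
It fails at once if another thing is moved (more than 20 mm) (distance of any of jar, tape, carton, bearing, mug, screwdriver from where it was at the start of the episode above 0.02 m).
It also fails if it takes over 64 s, if anything falls off the work surface, if the arm or the gripper's body presses on something with over 40 N, if the wrist force passes 120 N, or if a joint passes its speed limit or range.

## Working session

There is one attempt and no reset: what is moved stays moved. The work goes in short steps, Python scripts to look and compute and a tool call to move; the robot and the scene stay as the last step left them, time stands still between calls to the robot, and variables do not carry over. Pictures are saved under pics/ and viewed, about 8 in all and at most 12, crops included, and the job is handed in when it is done.

Besides the shell and the picture viewer there is one more tool, called after "Call:" in YAML: its name, and indented under it one key for each argument. jog_arm: Moves the arm, as the interface text tells. Shifts and turns lie within -1 to 1; 1 stands for 10 cm of shift or pi/2 rad of turn. Its arguments: {"type":"object","properties":{"deltas":{"type":"array"},"squeeze":{"type":"number"}},"required":["deltas"]}

```bash
mkdir -p pics; cat > h.py <<'E'
import numpy as np, cv2
from rig import r
def ray(name,u,v,C=None):
    C=C or r.calibration(name); K=np.array(C["mtx"],float);k=C["k1"]
    d=np.array([(u-K[0,2])/K[0,0],(v-K[1,2])/K[1,1]]);p=d.copy()
    for _ in range(20): p=d/(1+k*(p@p))
    T=np.array(C["world_from_camera"]); return T[:3,3],T[:3,:3]@np.array([p[0],p[1],1])
def at(name,u,v,z,C=None):
    o,d=ray(name,u,v,C); return (o+d*(z-o[2])/d[2]).round(1)
def proj(name,P,C=None):
    C=C or r.calibration(name); K=np.array(C["mtx"],float);T=np.array(C["world_from_camera"])
    c=T[:3,:3].T@(np.array(P,float)-T[:3,3]);p=c[:2]/c[2];p=p*(1+C["k1"]*(p@p))
    return (K[:2,:2]@p+K[:2,2]).round(1)
E
python3 - <<'E'
from h import *
for n in ("scene","side"):
    f=r.grab_frame(n); cv2.imwrite(f"pics/{n}0.png",cv2.resize(f,(800,600),interpolation=cv2.INTER_CUBIC))
    print(np.array(r.calibration(n)["world_from_camera"]).round(2))
E
```

```text
[[-6.9000e-01  4.8000e-01 -5.3000e-01  1.0956e+03]
 [ 7.2000e-01  4.6000e-01 -5.2000e-01  5.7618e+02]
 [-0.0000e+00 -7.4000e-01 -6.7000e-01  7.3175e+02]
 [ 0.0000e+00  0.0000e+00  0.0000e+00  1.0000e+00]]
[[-9.40000e-01 -2.00000e-01  2.80000e-01  1.29370e+02]
 [-3.40000e-01  5.60000e-01 -7.60000e-01  1.10443e+03]
 [-0.00000e+00 -8.10000e-01 -5.90000e-01  9.02550e+02]
 [ 0.00000e+00  0.00000e+00  0.00000e+00  1.00000e+00]]
```

View pics/scene0.png

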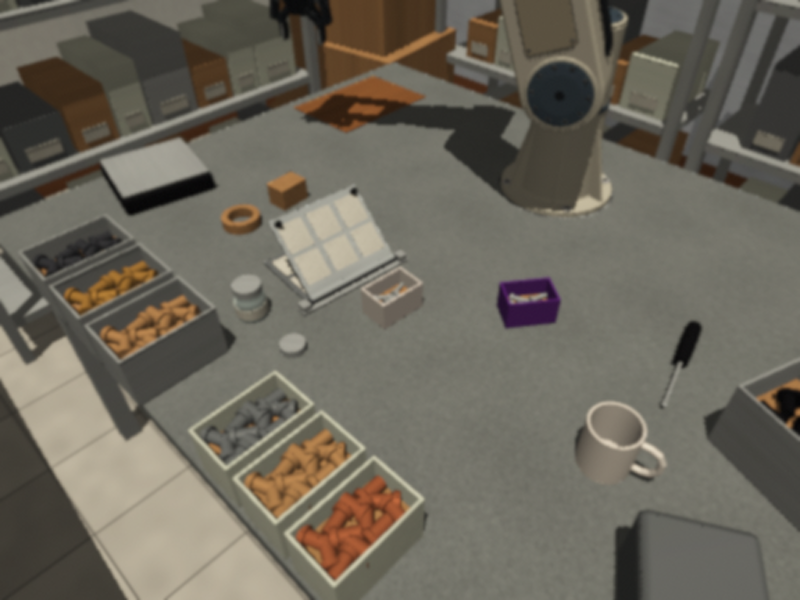

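View pics/side0.png

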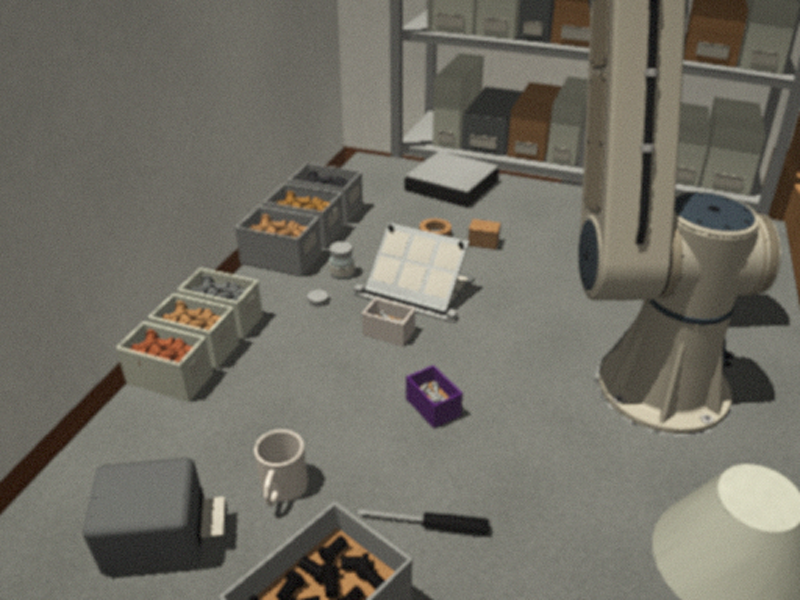

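The scene view shows the leaf raised at about (330,240), the white box at (392,295) and the purple look-alike at (528,302). In the side view the box is at (388,322) and the leaf at (418,268). I'll enlarge both.

```bash
python3 - <<'E'
from h import *
a=r.grab_frame("scene")[112:217,160:290]; b=r.grab_frame("side")[135:235,215:315]
print(a.shape,b.shape)
a=cv2.resize(a,None,fx=6,fy=6,interpolation=cv2.INTER_CUBIC)[:600];b=cv2.resize(b,None,fx=6,fy=6,interpolation=cv2.INTER_CUBIC)
cv2.imwrite("pics/a.png",a);cv2.imwrite("pics/b.png",b)
E
```

```text
(105, 130, 3) (100, 100, 3)
```

View pics/a.png

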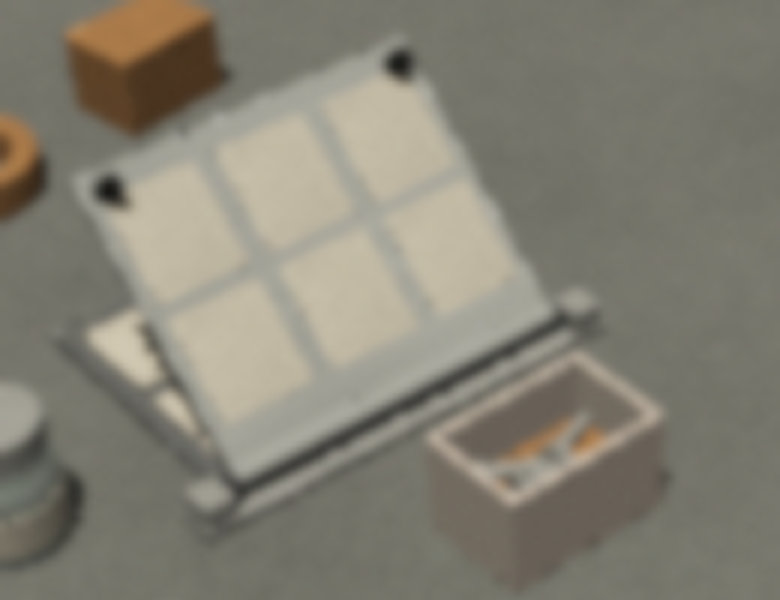

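View pics/b.png

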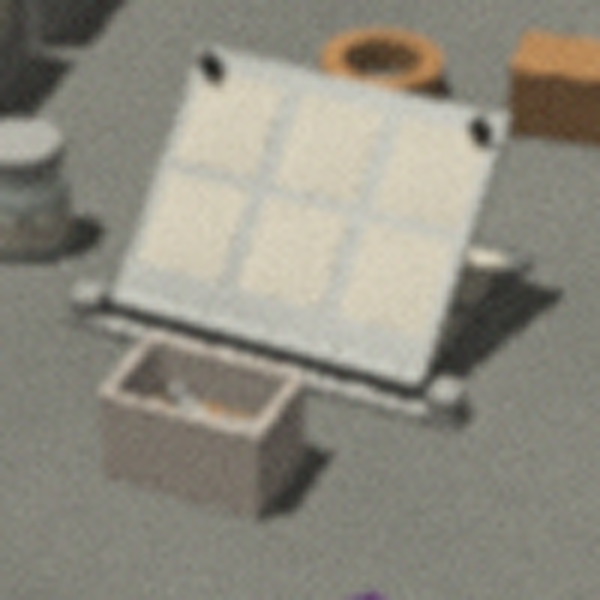

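```bash
cat >> h.py <<'E'
def tri(ps,pz):
    A=np.zeros((3,3));b=np.zeros(3)
    for n,(u,v) in (("scene",ps),("side",pz)):
        o,d=ray(n,u,v);d/=np.linalg.norm(d);M=np.eye(3)-np.outer(d,d);A+=M;b+=M@o
    return np.linalg.solve(A,b).round(1)
E
python3 - <<'E'
from h import *
S=lambda u,v:(160+u/6-.4,112+v/6-.4); D=lambda u,v:(215+u/6-.4,135+v/6-.4)
print("box scene",[at("scene",*S(*p),55) for p in((430,437),(577,355),(660,412),(513,500))])
print("box side",[at("side",*D(*p),55) for p in((103,390),(150,340),(300,378),(258,432))])
print("hinge near/far scene",at("scene",*S(580,300),20),at("scene",*S(210,493),20))
print("hinge side",at("side",*D(448,390),20),at("side",*D(90,292),20))
print("leaf near/far",tri(S(405,40),D(510,118)),tri(S(75,180),D(210,48)))
print("leaf base near/far",tri(S(552,312),D(430,385)),tri(S(235,480),D(115,305)))
s=lambda u,v:(u*.64,v*.64)
print("jar",at("scene",*s(247,285),70),at("side",*s(342,247),70)); print("purple",at("scene",*s(528,290),50),at("side",*s(433,385),50))
print("mug",at("side",*s(280,445),85));print("bearing",at("scene",*s(292,342),16))
print(r.sense())
E
```

```text
box scene [array([590.9, -11.7,  55. ]), array([504.2,  -4.6,  55. ]), array([507.4,  50.6,  55. ]), array([594.3,  44.4,  55. ])]
box side [array([596.1,  44.7,  55. ]), array([589.8,  -5.5,  55. ]), array([ 5.034e+02, -3.000e-01,  5.500e+01]), array([508.2,  51.1,  55. ])]
hinge near/far scene [441.4 -64.   20. ] [660.8 -86.3  20. ]
hinge side [440.  -62.9  20. ] [658.4 -83.7  20. ]
leaf near/far [ 444.5 -181.8  122.7] [ 630.1 -204.4  120.2]
leaf base near/far [452.8 -72.5  13.9] [644.4 -88.5  13.3]
jar [ 730.  -143.8   70. ] [ 724.3 -148.2   70. ]
purple [392.4 193.8  50. ] [398.1 197.4  50. ]
mug [566.3 447.7  85. ]
bearing [732.6 -29.8  16. ]
{'clock': 0.2, 'qpos': array([-1.19638168e+00,  3.53413650e-01,  1.63382243e+00, -9.11812308e-06,
        1.15515908e+00, -2.40765673e-03]), 'qvel': array([-0.00065188, -0.00161135, -0.00180743, -0.00143781, -0.00041519,
       -0.0002919 ]), 'joint_efforts': array([-6.62574494e-04, -6.05102205e+01, -3.42030323e+01, -1.00279676e-04,
        7.21092380e-03, -1.60616661e-06]), 'eef_pos': array([ 229.88453653, -580.92718403,  255.84152325]), 'tcp_rot': array([ 3.14158625e+00,  8.02533246e-04, -1.19397034e+00]), 'contact_force': array([ 0.09702775, -0.03332183,  0.86737133]), 'wrist_torque': array([ 0.01519758, -0.03104607,  0.02334699]), 'opening': 1.0008293935243167}
```

Call:
jog_arm:
  deltas:
    - {"gripper": 0,"translation": [0.175,0.303,0],"dr": [0,0,0.0388]}
    - {"gripper": 0,"translation": [0.175,0.303,0],"dr": [0,0,0.0388]}
    - {"gripper": 0,"translation": [0.175,0.303,0],"dr": [0,0,0.0388]}
    - {"gripper": 0,"translation": [0.175,0.303,0],"dr": [0,0,0.0388]}
    - {"gripper": 0,"translation": [0.175,0.303,0],"dr": [0,0,0.0388]}
    - {"gripper": 0,"translation": [0.175,0.303,0],"dr": [0,0,0.0388]}
    - {"gripper": 0,"translation": [0.175,0.303,0],"dr": [0,0,0.0388]}
    - {"gripper": 0,"translation": [0.175,0.303,0],"dr": [0,0,0.0388]}
    - {"gripper": 0,"translation": [0.175,0.303,0],"dr": [0,0,0.0388]}

```text
clock: 0.95
eef_pos: [387.9, -306.9, 256.3]
tcp_rot: [-3.142, -0.0, -0.643]
contact_force: [0.5, -0.1, -0.3]
opening: 0.501
```

Call:
jog_arm:
  deltas:
    - {"gripper": 0,"translation": [0.175,0.303,0],"dr": [0,0,0.0388]}
    - {"gripper": 0,"translation": [0.175,0.303,0],"dr": [0,0,0.0388]}
    - {"gripper": 0,"translation": [0.175,0.303,0],"dr": [0,0,0.0388]}
    - {"gripper": 0,"translation": [0.175,0.303,0],"dr": [0,0,0.0388]}
    - {"gripper": 0,"translation": [0.175,0.303,0],"dr": [0,0,0.0388]}
    - {"gripper": 0,"translation": [0.175,0.303,0],"dr": [0,0,0.0388]}
    - {"gripper": 0,"translation": [0.175,0.303,0],"dr": [0,0,0.0388]}
    - {"gripper": 0,"translation": [0.175,0.303,0],"dr": [0,0,0.0388]}
    - {"gripper": 0,"translation": [0.175,0.303,0],"dr": [0,0,0.0388]}
    - {"gripper": 0,"translation": [0,0,0],"dr": [0,0,0]}

```text
clock: 1.78
eef_pos: [547.6, -31.3, 256.4]
tcp_rot: [-3.14, -0.002, -0.09]
contact_force: [-0.4, -0.2, 0.7]
opening: 0.499
```

Call:
jog_arm:
  deltas:
    - {"gripper": 0,"translation": [-0.04,-0.05,-0.3],"dr": [0,0,-0.005]}
    - {"gripper": 0,"translation": [0,0,-0.3],"dr": [0,0,0]}
    - {"gripper": 0,"translation": [0,0,-0.3],"dr": [0,0,0]}
    - {"gripper": 0,"translation": [0,0,-0.3],"dr": [0,0,0]}
    - {"gripper": 0,"translation": [0,0,-0.2],"dr": [0,0,0]}
    - {"gripper": 0,"translation": [0,0,0],"dr": [0,0,0]}

```text
clock: 2.28
eef_pos: [538.0, -40.7, 112.4]
tcp_rot: [3.141, 0.007, -0.105]
contact_force: [-1.3, 0.0, 0.0]
opening: 0.5
```

```bash
python3 - <<'E'
from h import *
print(r.sense()["eef_pos"],r.sense()["contact_force"])
b=r.grab_frame("side")[105:235,195:335]
a=r.grab_frame("scene")[90:220,150:290]
cv2.imwrite("pics/c.png",cv2.resize(np.hstack([a,b]),None,fx=2.85,fy=2.85,interpolation=cv2.INTER_CUBIC))
E
```

```text
[537.96320176 -40.70553262 112.35757114] [-1.32505595  0.00664747  0.00927061]
```

View pics/c.png

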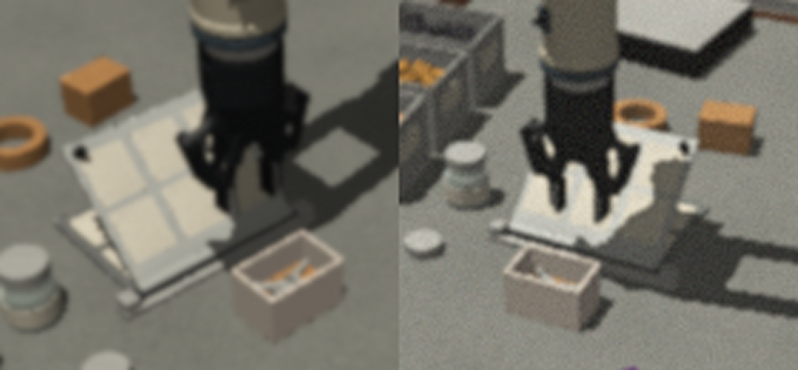

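The fingers hang above the gap between spine and box (left crop around (245,200), right crop around (575,210)). Descending.

Call:
jog_arm:
  deltas:
    - {"gripper": 0,"translation": [0.02,0.02,-0.2],"dr": [0,0,0]}
    - {"gripper": 0,"translation": [0,0,-0.2],"dr": [0,0,0]}
    - {"gripper": 0,"translation": [0,0,-0.2],"dr": [0,0,0]}
    - {"gripper": 0,"translation": [0,0,-0.12],"dr": [0,0,0]}
    - {"gripper": 0,"translation": [0,0,0],"dr": [0,0,0]}
    - {"gripper": 0,"translation": [0,0,0],"dr": [0,0,0]}

```text
clock: 2.88
eef_pos: [543.5, -38.9, 45.1]
tcp_rot: [-3.142, -0.001, -0.105]
contact_force: [0.6, -0.0, 0.2]
opening: 0.5
```

Call:
jog_arm:
  deltas:
    - {"gripper": 0,"translation": [0.006,0.06,-0.03],"dr": [0,0,0]}
    - {"gripper": 0,"translation": [0.006,0.06,0],"dr": [0,0,0]}
    - {"gripper": 0,"translation": [0.004,0.04,0],"dr": [0,0,0]}
    - {"gripper": 0,"translation": [0.004,0.04,0],"dr": [0,0,0]}
    - {"gripper": 0,"translation": [0.004,0.04,0],"dr": [0,0,0]}
    - {"gripper": 0,"translation": [0.004,0.04,0],"dr": [0,0,0]}
    - {"gripper": 0,"translation": [0.006,0.06,0],"dr": [0,0,0]}
    - {"gripper": 0,"translation": [0.006,0.06,0],"dr": [0,0,0]}
    - {"gripper": 0,"translation": [0.006,0.06,0],"dr": [0,0,0]}
    - {"gripper": 0,"translation": [0.006,0.06,0],"dr": [0,0,0]}
    - {"gripper": 0,"translation": [0.006,0.06,0],"dr": [0,0,0]}

```text
clock: 3.8
eef_pos: [548.8, 19.9, 41.2]
tcp_rot: [3.142, 0.0, -0.105]
contact_force: [-0.4, -3.4, 2.8]
opening: 0.502
```

Call:
jog_arm:
  deltas:
    - {"gripper": 0,"translation": [0.006,0.06,0],"dr": [0,0,0]}
    - {"gripper": 0,"translation": [0.006,0.06,0],"dr": [0,0,0]}
    - {"gripper": 0,"translation": [0.006,0.06,0],"dr": [0,0,0]}
    - {"gripper": 0,"translation": [0.006,0.06,0],"dr": [0,0,0]}
    - {"gripper": 0,"translation": [0.006,0.06,0],"dr": [0,0,0]}
    - {"gripper": 0,"translation": [0.006,0.06,0],"dr": [0,0,0]}
    - {"gripper": 0,"translation": [0.006,0.06,0],"dr": [0,0,0]}
    - {"gripper": 0,"translation": [0.006,0.06,0],"dr": [0,0,0]}
    - {"gripper": 0,"translation": [0.006,0.06,0],"dr": [0,0,0]}
    - {"gripper": 0,"translation": [0.006,0.06,0],"dr": [0,0,0]}
    - {"gripper": 0,"translation": [0.006,0.06,0],"dr": [0,0,0]}
    - {"gripper": 0,"translation": [0.006,0.06,0],"dr": [0,0,0]}

```text
clock: 4.8
eef_pos: [556.0, 91.9, 41.2]
tcp_rot: [3.142, 0.0, -0.105]
contact_force: [1.2, -2.4, 2.1]
opening: 0.501
```

Call:
jog_arm:
  deltas:
    - {"gripper": 0,"translation": [0.004,0.04,0],"dr": [0,0,0]}
    - {"gripper": 0,"translation": [0,0.02,0],"dr": [0,0,0]}
    - {"gripper": 0,"translation": [0,0,0],"dr": [0,0,0]}
    - {"gripper": 0,"translation": [0,0,0],"dr": [0,0,0]}

```text
clock: 5.13
eef_pos: [556.3, 97.4, 41.2]
tcp_rot: [-3.141, 0.0, -0.105]
contact_force: [-0.1, -0.6, 0.2]
opening: 0.495
```

Call:
jog_arm:
  deltas:
    - {"gripper": 0,"translation": [0,-0.1,0],"dr": [0,0,0]}
    - {"gripper": 0,"translation": [0,-0.2,0],"dr": [0,0,0]}
    - {"gripper": 0,"translation": [0,-0.2,0.1],"dr": [0,0,0]}
    - {"gripper": 0,"translation": [0,0,0.3],"dr": [0,0,0]}
    - {"gripper": 0,"translation": [0,0,0.4],"dr": [0,0,0]}
    - {"gripper": 0,"translation": [0,0,0.4],"dr": [0,0,0]}
    - {"gripper": 0,"translation": [0,0,0.4],"dr": [0,0,0]}
    - {"gripper": 0,"translation": [0,0,0.4],"dr": [0,0,0]}
    - {"gripper": 1,"translation": [0,0,0.2],"dr": [0,0,0]}

```text
clock: 5.88
eef_pos: [557.8, 46.4, 266.3]
tcp_rot: [-3.14, -0.006, -0.105]
contact_force: [1.0, -0.2, -0.1]
opening: 0.375
```

```bash
python3 - <<'E'
from h import *
b=r.grab_frame("side");a=r.grab_frame("scene")
cv2.imwrite("pics/d.png",np.hstack([cv2.resize(a[100:230,150:300],None,fx=2.66,fy=2.66,interpolation=cv2.INTER_CUBIC),cv2.resize(b[120:250,195:345],None,fx=2.66,fy=2.66,interpolation=cv2.INTER_CUBIC)]))
E
```

```text
(no output)
```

View pics/d.png

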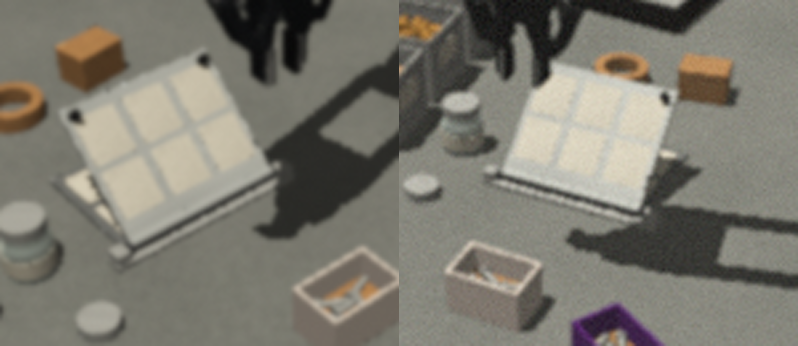

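```bash
python3 - <<'E'
from h import *
c=np.array([550,-74]);n=np.array([.098,.995]);e=np.array([.995,-.098])
for p in((447,268),(478,243),(543,263),(512,292)):
    w=at("side",(p[0]-399)/2.66+195,p[1]/2.66+120,55);d=w[:2]-c;print(w,(d@e).round(),(d@n).round())
E
```

```text
[607.7 160.7  55. ] 34.0 239.0
[593.3 107.4  55. ] 25.0 185.0
[511.3 116.   55. ] -57.0 185.0
[524.9 174.2  55. ] -49.0 244.0
```

Call:
jog_arm:
  deltas:
    - {"gripper": 1,"translation": [-0.03,-0.32,0],"dr": [0,0,0]}
    - {"gripper": 1,"translation": [-0.03,-0.32,0],"dr": [0,0,0]}
    - {"gripper": 1,"translation": [-0.03,-0.32,0],"dr": [0,0,0]}
    - {"gripper": 1,"translation": [-0.03,-0.32,0],"dr": [0,0,0]}
    - {"gripper": 1,"translation": [-0.03,-0.32,0],"dr": [0,0,0]}
    - {"gripper": 1,"translation": [-0.03,-0.32,0],"dr": [0,0,0]}
    - {"gripper": 1,"translation": [-0.03,-0.32,0],"dr": [0,0,0]}
    - {"gripper": 1,"translation": [-0.03,-0.32,0],"dr": [0,0,0]}
    - {"gripper": 1,"translation": [0,-0.28,0],"dr": [0,0,0]}
    - {"gripper": 1,"translation": [0,0,0],"dr": [0,0,0]}
    - {"gripper": 1,"translation": [0,0,0],"dr": [0,0,0]}

```text
clock: 6.9
eef_pos: [531.2, -238.2, 259.8]
tcp_rot: [-3.141, 0.002, -0.108]
contact_force: [-1.1, 0.8, -0.3]
opening: -0.002
```

Call:
jog_arm:
  deltas:
    - {"gripper": 1,"translation": [0,0,-0.36],"dr": [0,0,0]}
    - {"gripper": 1,"translation": [0,0,-0.36],"dr": [0,0,0]}
    - {"gripper": 1,"translation": [0,0,-0.36],"dr": [0,0,0]}
    - {"gripper": 1,"translation": [0,0,-0.36],"dr": [0,0,0]}
    - {"gripper": 1,"translation": [0,0,0],"dr": [0,0,0]}
    - {"gripper": 1,"translation": [0,0,0],"dr": [0,0,0]}

```text
clock: 7.4
eef_pos: [530.8, -235.3, 115.6]
tcp_rot: [-3.14, 0.005, -0.104]
contact_force: [0.3, -1.0, 1.0]
opening: -0.002
```

```bash
python3 - <<'E'
from h import *
s=r.sense();print(s["eef_pos"],s["contact_force"])
b=r.grab_frame("side");a=r.grab_frame("scene")
cv2.imwrite("pics/e.png",np.hstack([cv2.resize(a[70:200,150:300],None,fx=2.66,fy=2.66,interpolation=cv2.INTER_CUBIC),cv2.resize(b[90:220,195:345],None,fx=2.66,fy=2.66,interpolation=cv2.INTER_CUBIC)]))
# arc plan: TCP in rail y / z
th=np.arange(.74,np.pi+.01,.1)
prev=None
for t in np.append(th,np.pi):
    if t<np.pi/2: c=-160*np.cos(t)-3*np.sin(t)-11; z=14+160*np.sin(t)-30
    else: c=-130*np.cos(t)-3*np.sin(t)-11; z=14+130*np.sin(t)-3*np.cos(t)
    z+=25; w=np.array([550,-74])+c*np.array([.098,.995])
    print(round(t,2),w.round(0),round(z))
E
```

```text
[ 530.76920478 -235.2718677   115.64310638] [ 0.28134833 -1.00863776  0.95473122]
0.74 [ 537. -205.] 117
0.84 [ 538. -193.] 128
0.94 [ 539. -181.] 138
1.04 [ 541. -168.] 147
1.14 [ 542. -154.] 154
1.24 [ 544. -139.] 160
1.34 [ 545. -124.] 165
1.44 [ 547. -109.] 168
1.54 [548. -93.] 169
1.64 [550. -79.] 169
1.74 [551. -66.] 168
1.84 [552. -53.] 165
1.94 [553. -41.] 161
2.04 [554. -29.] 156
2.14 [556. -18.] 150
2.24 [557.  -7.] 143
2.34 [558.   3.] 134
2.44 [558.  12.] 125
2.54 [559.  20.] 115
2.64 [560.  27.] 104
2.74 [561.  33.] 93
2.84 [561.  38.] 80
2.94 [561.  41.] 68
3.04 [562.  43.] 55
3.14 [562.  44.] 42
3.14 [562.  44.] 42
```

View pics/e.png

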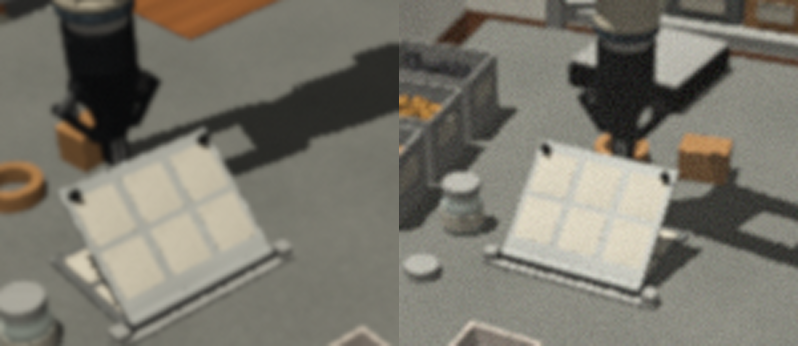

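The fingers are behind the free edge, at (118,150) in the left crop and (625,140) in the right. I'll start the swing.

Call:
jog_arm:
  deltas:
    - {"gripper": 1,"translation": [0.02,0.1,0],"dr": [0,0,0]}
    - {"gripper": 1,"translation": [0.02,0.1,0],"dr": [0,0,0]}
    - {"gripper": 1,"translation": [0.01,0.08,0],"dr": [0,0,0]}
    - {"gripper": 1,"translation": [0.01,0.06,0.05],"dr": [0,0,0]}
    - {"gripper": 1,"translation": [0.005,0.06,0.05],"dr": [0,0,0]}
    - {"gripper": 1,"translation": [0.005,0.06,0.05],"dr": [0,0,0]}
    - {"gripper": 1,"translation": [0.005,0.06,0.05],"dr": [0,0,0]}
    - {"gripper": 1,"translation": [0.005,0.06,0.05],"dr": [0,0,0]}
    - {"gripper": 1,"translation": [0.005,0.06,0.05],"dr": [0,0,0]}
    - {"gripper": 1,"translation": [0.005,0.06,0.04],"dr": [0,0,0]}

```text
clock: 8.33
eef_pos: [542.4, -166.5, 153.0]
tcp_rot: [3.14, -0.003, -0.104]
contact_force: [1.7, -4.3, 0.7]
opening: 0.002
```

Call:
jog_arm:
  deltas:
    - {"gripper": 1,"translation": [0.006,0.07,0.03],"dr": [0,0,0]}
    - {"gripper": 1,"translation": [0.006,0.07,0.03],"dr": [0,0,0]}
    - {"gripper": 1,"translation": [0.006,0.07,0.02],"dr": [0,0,0]}
    - {"gripper": 1,"translation": [0.006,0.07,0.02],"dr": [0,0,0]}
    - {"gripper": 1,"translation": [0.006,0.07,0.02],"dr": [0,0,0]}
    - {"gripper": 1,"translation": [0.006,0.07,0.02],"dr": [0,0,0]}
    - {"gripper": 1,"translation": [0.006,0.07,0.01],"dr": [0,0,0]}
    - {"gripper": 1,"translation": [0.006,0.07,0.01],"dr": [0,0,0]}
    - {"gripper": 1,"translation": [0.006,0.07,0],"dr": [0,0,0]}
    - {"gripper": 1,"translation": [0.006,0.07,0],"dr": [0,0,0]}

```text
clock: 9.17
eef_pos: [547.1, -95.9, 167.1]
tcp_rot: [-3.141, 0.001, -0.105]
contact_force: [-0.8, -2.7, 2.1]
opening: -0.0
```

Call:
jog_arm:
  deltas:
    - {"gripper": 1,"translation": [0.006,0.06,0],"dr": [0,0,0]}
    - {"gripper": 1,"translation": [0.006,0.06,-0.01],"dr": [0,0,0]}
    - {"gripper": 1,"translation": [0.006,0.06,-0.01],"dr": [0,0,0]}
    - {"gripper": 1,"translation": [0.006,0.06,-0.01],"dr": [0,0,0]}
    - {"gripper": 1,"translation": [0.006,0.06,-0.02],"dr": [0,0,0]}
    - {"gripper": 1,"translation": [0.006,0.06,-0.02],"dr": [0,0,0]}
    - {"gripper": 1,"translation": [0.006,0.06,-0.02],"dr": [0,0,0]}

```text
clock: 9.75
eef_pos: [551.6, -54.1, 158.0]
tcp_rot: [-3.141, 0.0, -0.105]
contact_force: [0.1, -1.0, 2.8]
opening: -0.001
```

Call:
jog_arm:
  deltas:
    - {"gripper": 1,"translation": [0.006,0.055,-0.02],"dr": [0,0,0]}
    - {"gripper": 1,"translation": [0.006,0.055,-0.02],"dr": [0,0,0]}
    - {"gripper": 1,"translation": [0.006,0.055,-0.025],"dr": [0,0,0]}
    - {"gripper": 1,"translation": [0.006,0.055,-0.025],"dr": [0,0,0]}
    - {"gripper": 1,"translation": [0.006,0.05,-0.03],"dr": [0,0,0]}
    - {"gripper": 1,"translation": [0.006,0.05,-0.03],"dr": [0,0,0]}
    - {"gripper": 1,"translation": [0.005,0.05,-0.035],"dr": [0,0,0]}
    - {"gripper": 1,"translation": [0.005,0.05,-0.035],"dr": [0,0,0]}
    - {"gripper": 1,"translation": [0.005,0.045,-0.04],"dr": [0,0,0]}
    - {"gripper": 1,"translation": [0.005,0.045,-0.04],"dr": [0,0,0]}

```text
clock: 10.58
eef_pos: [557.2, -3.2, 127.8]
tcp_rot: [-3.142, 0.0, -0.105]
contact_force: [-1.5, -0.6, 2.4]
opening: 0.0
```

Call:
jog_arm:
  deltas:
    - {"gripper": 1,"translation": [0.004,0.04,-0.045],"dr": [0,0,0]}
    - {"gripper": 1,"translation": [0.004,0.04,-0.045],"dr": [0,0,0]}
    - {"gripper": 1,"translation": [0.004,0.038,-0.045],"dr": [0,0,0]}
    - {"gripper": 1,"translation": [0.003,0.035,-0.05],"dr": [0,0,0]}
    - {"gripper": 1,"translation": [0.003,0.03,-0.05],"dr": [0,0,0]}
    - {"gripper": 1,"translation": [0.003,0.03,-0.05],"dr": [0,0,0]}
    - {"gripper": 1,"translation": [0.003,0.027,-0.053],"dr": [0,0,0]}
    - {"gripper": 1,"translation": [0.002,0.025,-0.053],"dr": [0,0,0]}
    - {"gripper": 1,"translation": [0.002,0.02,-0.055],"dr": [0,0,0]}
    - {"gripper": 1,"translation": [0.002,0.02,-0.055],"dr": [0,0,0]}

```text
clock: 11.42
eef_pos: [560.2, 27.0, 77.6]
tcp_rot: [-3.142, -0.0, -0.105]
contact_force: [0.4, 0.9, 2.3]
opening: 0.003
```

Call:
jog_arm:
  deltas:
    - {"gripper": 1,"translation": [0.001,0.015,-0.055],"dr": [0,0,0]}
    - {"gripper": 1,"translation": [0.001,0.013,-0.055],"dr": [0,0,0]}
    - {"gripper": 1,"translation": [0.001,0.01,-0.055],"dr": [0,0,0]}
    - {"gripper": 1,"translation": [0,0.008,-0.055],"dr": [0,0,0]}
    - {"gripper": 1,"translation": [0,0,0],"dr": [0,0,0]}

```text
clock: 11.83
eef_pos: [559.7, 31.3, 55.0]
tcp_rot: [3.141, 0.002, -0.105]
contact_force: [-0.5, 0.6, 0.4]
opening: -0.0
```

Call:
jog_arm:
  deltas:
    - {"gripper": 1,"translation": [0,0,-0.04],"dr": [0,0,0]}
    - {"gripper": 1,"translation": [0,0,-0.04],"dr": [0,0,0]}
    - {"gripper": 1,"translation": [0,0,-0.03],"dr": [0,0,0]}
    - {"gripper": 1,"translation": [0,0,-0.02],"dr": [0,0,0]}
    - {"gripper": 1,"translation": [0,0,0],"dr": [0,0,0]}

```text
clock: 12.25
eef_pos: [560.3, 31.2, 42.7]
tcp_rot: [3.141, 0.0, -0.105]
contact_force: [0.1, 0.9, 0.0]
opening: 0.002
```

Call:
jog_arm:
  deltas:
    - {"gripper": 1,"translation": [0,0,-0.02],"dr": [0,0,0]}
    - {"gripper": 1,"translation": [0,0,0],"dr": [0,0,0]}
    - {"gripper": 1,"translation": [0,0,0],"dr": [0,0,0]}

```text
clock: 12.5
eef_pos: [560.5, 31.2, 42.0]
tcp_rot: [3.142, -0.0, -0.105]
contact_force: [-2.4, -0.1, 9.6]
opening: -0.003
```

Call:
jog_arm:
  deltas:
    - {"gripper": 1,"translation": [0,0,-0.01],"dr": [0,0,0]}
    - {"gripper": 1,"translation": [0,0,0],"dr": [0,0,0]}
    - {"gripper": 1,"translation": [0,0,0],"dr": [0,0,0]}

```text
clock: 12.75
eef_pos: [560.5, 31.3, 41.9]
tcp_rot: [3.142, -0.0, -0.105]
contact_force: [-5.9, -0.8, 22.0]
opening: -0.001
```

Call:
jog_arm:
  deltas:
    - {"gripper": 1,"translation": [0,0,0.1],"dr": [0,0,0]}
    - {"gripper": 1,"translation": [0,0,0.3],"dr": [0,0,0]}
    - {"gripper": 1,"translation": [0,0,0.4],"dr": [0,0,0]}
    - {"gripper": 1,"translation": [0,0,0.4],"dr": [0,0,0]}
    - {"gripper": 1,"translation": [-0.1,0,0.4],"dr": [0,0,0]}
    - {"gripper": 1,"translation": [-0.2,0,0.4],"dr": [0,0,0]}
    - {"gripper": 1,"translation": [-0.2,0,0.3],"dr": [0,0,0]}
    - {"gripper": 1,"translation": [0,0,0],"dr": [0,0,0]}
    - {"gripper": 1,"translation": [0,0,0],"dr": [0,0,0]}

```text
clock: 13.5
eef_pos: [512.2, 31.3, 269.7]
tcp_rot: [-3.141, -0.004, -0.105]
contact_force: [-0.4, -0.3, -0.1]
opening: 0.001
```

```bash
python3 - <<'E'
from h import *
b=r.grab_frame("side");a=r.grab_frame("scene")
cv2.imwrite("pics/f.png",np.hstack([cv2.resize(a[100:230,150:300],None,fx=2.66,fy=2.66,interpolation=cv2.INTER_CUBIC),cv2.resize(b[120:250,195:345],None,fx=2.66,fy=2.66,interpolation=cv2.INTER_CUBIC)]))
E
```

```text
(no output)
```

View pics/f.png

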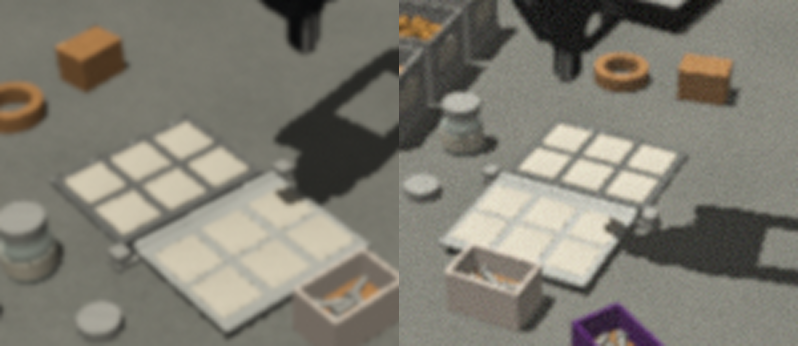

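The leaf lies flat, with its left edge near (440,240)–(590,285) in the side crop. The box is in the same place as before, around (495,285), and the hand is well above. I'm handing in.

```bash
python3 -c "
from rig import r
print(r.sense()['contact_force'],r.sense()['qvel'].round(3)); print(r.sign_off())"
```

```text
[ 0.68040376  0.46360539 -0.38238504] [-0.001  0.029  0.004 -0.001  0.001 -0.   ]
the job is handed in; nothing more can be done
None
```

The box is pushed clear and the leaf is pressed flat on the left side. I handed the job in at about 13.6 s; `sign_off` gives no verdict.

- **Box:** I pushed it left with part-open fingertips, with about 3 N showing at the tool. In the side picture its centre came out about 213 mm left of the spine. It stands upright, and its near face is about 20 mm beyond where the leaf's edge should lie.
- **Leaf:** I swung it over with closed fingertips at well under 1 rad/s on average and 3–4 N or so. I then pressed it against its stop. The tips stopped at about 17 mm above the bench, the stated height of the flat leaf's upper face, under 22 N.
- **Last checks:** The final pictures show the leaf flat, the box where I had left it, and the jar, bearing, tape, carton and purple box where they were. The mug and screwdriver were outside the final crops, but I never moved near them. The hand is about 225 mm above the leaf, with the force reading at noise level (under 1 N).

None of the checks failed or disagreed. The leaf's angle was judged from height and pictures, as there is no direct reading of it.

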